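# Shut the balance's draught shield and tare

### The job

The laboratory balance has its roof pane slid back: with the fingertips, push the pane by its ledge all the way shut, and only then press the long tare key on the separate key terminal fully down and let it go. Grip nothing, leave the round power key alone, and do not disturb the cup on the pan or the other things on the bench.

Things in the scene. Friction and masses are not known exactly. Their poses are not given: they have to be found in the camera images.
- balance: Balance, fixed, 330 mm long (its x, -105 to +225), 220 wide, 190 high. Origin: on the bench under the pan's centre; its -x end faces the robot, give or take its yaw. Chamber with clear walls, x and y -95 to 95 mm, open at the top, where the pane slides; behind it a white column of the same height (x 100 to 225). Guide rails beside the pane (y 96 to 101 mm either side) reach up to 198 mm.
- pane (a joint): How far the roof pane is slid open, m: 0 = fully shut (rigid stop), grows along the balance's +x to 0.14. A push of about 2 N moves it; it stays where left. Pane: clear plate with grey border, 190 x 186 x 6 mm, upper face 197 mm over the bench, carrying a black wedge-shaped ledge: upright face at the back, in front of it a slope falling 32 degrees to the robot's side.
- push_face (a point): Centre of the ledge's upright pushing face, moving with the pane, 209 mm over the bench; axes as the balance's. The face is 100 mm wide (y), 22 mm high (197 to 219 mm over the bench) and looks along the balance's +x, away from the robot; pushing it to -x shuts the pane (point then at x = -55 mm of the balance). Behind it (+x) the pane is flat and free for 150 mm.
- terminal: Separate key terminal, fixed to the bench left or right of the balance: grey box 110 (x) x 150 (y) x 45 mm high, origin at the centre of its underside, dark display on the top's far half (+x), two white keys on its near half, each rising 9 mm over the top. Long key: tare; round key: power.
- tare_top (a point): Centre of the top of the tare key: white oblong key 24 (x) x 50 mm (y), 54 mm over the bench; at x -22, y +35 mm of the terminal.
- tare_key (a joint): How far the tare key is pressed down, m: 0 = up, 0.005 = fully down at a rigid stop. Spring return, 4 N when fully down.
- power_top (a point): Centre of the top of the round power key, 20 mm in diameter, at x -22, y -50 mm of the terminal. Not to be pressed.
- power_key (a joint): How far the power key is pressed down, m: 0 = up, 0.005 = fully down; same spring.
- sample_cup: Red open cup, rim radius 36, 85 mm high, loose on the pan (70 mm over the bench) inside the chamber; its rim is 35 mm below the roof. Origin at the centre of its foot.
- reagent: Loose amber bottle, radius 35, 170 mm high, on the other side of the balance from the terminal. Origin at the centre of its foot.
- spare_cup: Loose red open cup, rim radius 42, 110 mm high, on the bench. Origin at the centre of its foot.
- tray: Loose white open tray 100 x 130 x 30 mm on the bench. Origin at the centre of its underside.
There are look-alikes about, which are no part of the job. Several things look just like the terminal: the one meant starts farthest from the robot's base. Of the things that look like the reagent, take the one that is farthest to the robot's left at the start.

How it is judged:
By the outcome, as a careful person would: the job done as asked, in the order asked, and still so for the second after the job is handed in, with the robot touching nothing.
It also fails if it takes over 45 s, if anything falls off the work surface, if the arm or the gripper's body presses on something with over 40 N, if the wrist force passes 120 N, or if a joint passes its speed limit or range.

### The arm

A 7-joint arm with a two-finger parallel gripper is mounted at the origin on the work surface. World frame = base frame: x ahead of the robot, y to its left, z up, the work surface at z = 0. Lengths are in mm, angles in rad, forces in N, time in s.
With the tool pointing down it reaches from about 400 to 875 mm from the base axis. Payload 4.4 kg.
Tool frame: the origin (TCP) lies at the very end of the fingers, on their centre line; the grasp point (between the pads) lies 19 mm behind it; z points along the fingers, y is the direction in which the jaws open and shut (so a half turn about z gives the same grasp; the last joint's range is limited). The gripper opens to 85 mm and grips with 20 to 120 N. Pads are 22 mm wide; open, the fingers measure 114 mm over their backs; the gripper's body (76 mm by 85 mm) begins 54 mm behind the grasp point. The pads swing forward as they close: fully open they stand 13 mm farther back than shut.
Start: joints at [1.246, 0.628, 0.038, 1.517, -0.027, 0.996, -0.02], TCP at [166.376, -628.36, 231.313] pointing down, gripper open.
Joint ranges: [-3.06, 3.06], [-0.37, 2.12], [-1.25, 1.32], [0.18, 2.47], [-1.1, 4.24], [0.23, 1.98], [-2.94, 2.94]. Speed limits (rad/s): [2.57, 2.57, 3.14, 3.14, 3.14, 3.14, 3.14].

### API

Orientations are given as [roll, pitch, yaw] about the fixed x, y, z axes, in that order (R = Rz(yaw) Ry(pitch) Rx(roll)).
In Python, from cell import ctrl gives the robot as it stands. The module is installed in compiled form; this text tells all that it offers.
- The arm moves only by the shell command python3 -m jog 'ROWS'. ROWS is text: rows parted by semicolons, each of 7 numbers parted by spaces: the shift along the tool's x, y, z in mm, then the turn, a rotation vector about the tool's x, y, z in degrees, then the opening, from -1 (shut) to 1 (fully open). In form: x y z wx wy wz claw; .... A call has 1 to 8 rows; each row is the pose to reach, as a shift and turn from the pose commanded when the call began, along the tool's axes at that moment; what a row does not reach only later rows make up. A row lasts 1/8 s, in which the tool goes at most 62.5 mm and 10.7 degrees, less where a joint would pass 70% of its speed; a pose out of reach is approached as far as the arm can. A call with a gripper value outside its range is refused whole. The fingers move at their own pace and stop on an object; the grip force is fixed at half the most. Time passes only in rows, so rows that repeat a pose let the fingers close. It gives the time, the measured TCP pose, the force and the opening at its end, in the units of the state.
- ctrl.read_state(): the state, without advancing time (a new reading comes with each control period).
- ctrl.get_image(name): name is "side" or "top"; returns a dict with "image" (420x560x3 uint8, red, green, blue), "z_map" (420x560 float32, mm along the optical axis (not along the pixel's ray), 0 where there is no reading), "vertical_fov" (degrees; the focal length in pixels is half the picture's height over the tangent of half this angle, whatever the lens; pixels are square), "cx", "cy" (the principal point, pixels), "extrinsics" (4x4, takes a point from world to camera coordinates). Camera axes: x right, y down, z forward; pixel columns grow to the right and rows downward; lengths in mm; the calibration is good to about 2 mm. A picture is of the moment at which its call begins.
- ctrl.finish_job(): hands the job in, once; it reports no verdict.
The state is a dict: "clock": time; "qpos": joint angles; "qd": joint speeds; "tau": joint torques, N m; "eef_pos": TCP position; "tool_rot": TCP orientation; "force": force on the tool from outside, world axes, zero at the start; "torque": the same for the moment, N m; "width": finger opening in mm.
Only numpy, scipy, OpenCV 4.12 (cv2) and the standard library are available. Lean on these libraries where they do the work, as an engineer would, in place of code of your own. Each camera call takes 0.05 s, during which the arm holds its last target.

## Working session

There is one attempt and no reset: what is moved stays moved. The work goes in short steps, Python scripts to look and compute and a shell command to move; the robot and the scene stay as the last step left them, time stands still between calls to the robot, and variables do not carry over. Pictures are saved under pics/ and viewed, and the job is handed in when it is done.

```bash
mkdir -p pics; cat > h.py <<'E'
import numpy as np,cv2
from cell import ctrl
def get(n):
    d=ctrl.get_image(n); return d
def save(d,p): cv2.imwrite(p,d["image"][:,:,::-1])
def world(d,u,v,z=None):
    H=d["image"].shape[0]; f=H/2/np.tan(np.radians(d["vertical_fov"])/2)
    z=d["z_map"][v,u] if z is None else z
    p=np.array([(u-d["cx"])/f*z,(v-d["cy"])/f*z,z,1.0]); return (np.linalg.inv(d["extrinsics"])@p)[:3]
def atz(d,u,v,h):
    a=world(d,u,v,100.);b=world(d,u,v,1000.); return a+(b-a)*(h-a[2])/(b[2]-a[2])
def cloud(d):
    H,W=d["z_map"].shape; f=H/2/np.tan(np.radians(d["vertical_fov"])/2)
    v,u=np.mgrid[:H,:W]; z=d["z_map"]
    P=np.stack([(u-d["cx"])/f*z,(v-d["cy"])/f*z,z,np.ones_like(z)],-1)
    return (P@np.linalg.inv(d["extrinsics"]).T)[...,:3]
E
python3 - <<'E'
from h import *
import pickle
s=ctrl.read_state();print({k:np.round(v,3) for k,v in s.items()})
for n in("top","side"):
    d=get(n);save(d,f"pics/{n}0.png");pickle.dump(d,open(n+"0.pkl","wb"))
    print(n,d["vertical_fov"],d["cx"],d["cy"],np.round(np.linalg.inv(d["extrinsics"]),3))
E
```

```text
{'clock': np.float64(0.0), 'qpos': array([ 1.246,  0.629,  0.038,  1.518, -0.027,  0.996, -0.02 ]), 'qd': array([ 0.001,  0.002, -0.002, -0.   ,  0.001,  0.001,  0.001]), 'tau': array([ 1.0000e-03, -5.6340e+01,  1.2260e+00, -1.9344e+01,  1.1000e-02,
        1.0000e-02, -0.0000e+00]), 'eef_pos': array([ 166.237, -627.742,  230.396]), 'tool_rot': array([-3.14 ,  0.   ,  0.259]), 'force': array([-0.02 ,  0.447,  0.25 ]), 'torque': array([-0.018,  0.036,  0.008]), 'width': np.float64(85.431)}
top 54.4644336435655 275.93219607911925 211.80518528262778 [[ 2.700000e-02 -9.920000e-01  1.210000e-01  3.662020e+02]
 [-1.000000e+00 -2.600000e-02  1.300000e-02 -1.166700e+01]
 [-1.000000e-02 -1.210000e-01 -9.930000e-01  1.188762e+03]
 [ 0.000000e+00  0.000000e+00  0.000000e+00  1.000000e+00]]
side 49.94724711231372 274.2029336323766 204.72046126332822 [[-9.06000e-01 -2.25000e-01  3.58000e-01 -1.02880e+01]
 [-4.23000e-01  5.21000e-01 -7.41000e-01  9.77790e+02]
 [-2.00000e-02 -8.23000e-01 -5.68000e-01  8.82422e+02]
 [ 0.00000e+00  0.00000e+00  0.00000e+00  1.00000e+00]]
```

View pics/top0.png

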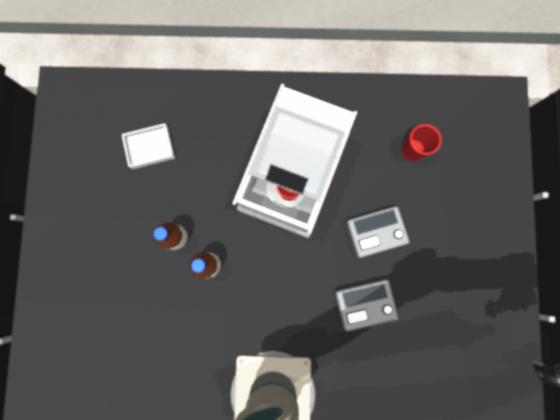

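View pics/side0.png

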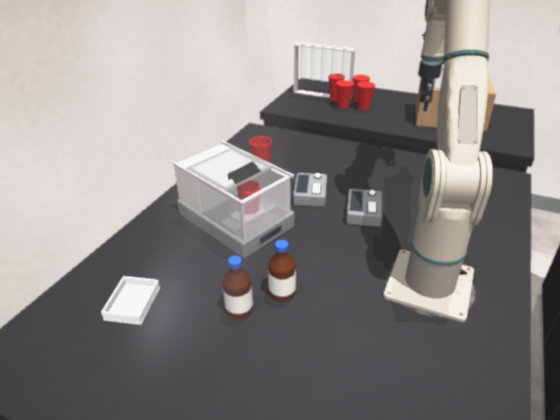

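The top view shows the balance at about (297,160) with its ledge at (287,178). The terminal candidates are at (378,231) and (366,305). The base is at about (273,390), so (378,231) is the farther one and the one meant. Next I measure and check it in an enlarged crop.

```bash
python3 - <<'E'
from h import *
import pickle
d=pickle.load(open("top0.pkl","rb"))
im=d["image"][:,:,::-1]
c=cv2.resize(im[80:270,225:425],(800,760),interpolation=cv2.INTER_CUBIC)
cv2.imwrite("pics/c1.png",cv2.resize(im[80:245,225:365],(509,600),interpolation=cv2.INTER_CUBIC))
cv2.imwrite("pics/c2.png",cv2.resize(im[200:335,325:425],(444,600),interpolation=cv2.INTER_CUBIC))
P=cloud(d)
for n,(u,v) in dict(termA=(378,231),tareA=(369,242),powA=(398,234),termB=(366,305),tareB=(357,317),ledge=(287,178),pane=(310,150),col=(320,100),spare=(422,140)).items(): print(n,np.round(P[v,u],1))
# terminal box
def box(m,name):
    m=m.astype(np.uint8); n,l,st,ce=cv2.connectedComponentsWithStats(m)
    for i in range(1,n):
        if st[i,4]>60:
            pts=P[l==i][:,:2].astype(np.float32); print(name,st[i].tolist(),cv2.minAreaRect(pts), np.round(np.median(P[l==i],0),1))
Z=P[...,2]
box((Z>36)&(Z<62)&(np.arange(560)[None]>325)&(np.arange(420)[:,None]<350),"term")
wh=(im.min(-1)>200)&(Z>48)&(Z<60); box(wh,"key")
box((Z>180)&(Z<230)&(np.arange(420)[:,None]<260),"bal")
box((Z>203)&(Z<230)&(np.arange(420)[:,None]<260),"ledge")
dark=(im.max(-1)<70)&(Z>190)&(Z<225); box(dark,"ledgedark")
E
```

```text
termA [ 458.2 -283.4   48.5]
tareA [ 426.6 -257.    54.4]
powA [ 450.9 -337.3   54.3]
termB [ 254.2 -251.1   43.2]
tareB [ 222.2 -225.3   50.3]
ledge [569.2 -23.9 209.2]
pane [644.  -79.6 197.6]
col [ 854.1 -120.4    4. ]
spare [ 730.3 -418.3   25. ]
term [412, 132, 20, 21, 127] ((721.573974609375, -412.05584716796875), (66.30574798583984, 32.115875244140625), 39.73308181762695) [ 729.1 -421.9   49.6]
term [404, 140, 19, 19, 70] ((689.9425048828125, -377.567626953125), (68.42765808105469, 24.40827178955078), 43.67344284057617) [ 682.7 -369.8   49.4]
term [347, 206, 62, 51, 2076] ((458.46185302734375, -283.02783203125), (109.8033676147461, 150.34864807128906), 17.753620147705078) [ 457.5 -281.8   45.2]
term [336, 280, 61, 51, 2218] ((255.09042358398438, -252.02511596679688), (110.24629974365234, 150.87762451171875), 14.362936973571777) [ 255.4 -250.5   45.2]
key [360, 236, 20, 13, 162] ((428.352783203125, -260.93072509765625), (23.84499168395996, 57.614017486572266), 17.300838470458984) [ 427.  -257.6   53.3]
key [348, 311, 19, 12, 153] ((223.86109924316406, -225.14019775390625), (23.987436294555664, 49.87983322143555), 16.01791000366211) [ 224.9 -224.2   54. ]
bal [233, 84, 123, 149, 8315] ((627.18603515625, -41.86869812011719), (202.57220458984375, 329.96160888671875), 70.12504577636719) [650.7 -52.  196.5]
ledge [266, 164, 42, 28, 549] ((570.6280517578125, -21.818435668945312), (99.52317810058594, 34.91128158569336), 70.15233612060547) [571.8 -23.4 212.3]
ledgedark [267, 167, 39, 25, 505] ((567.5242309570312, -21.88085174560547), (91.7947769165039, 31.486291885375977), 70.34728240966797) [566.8 -21.7 209.3]
```

View pics/c1.png

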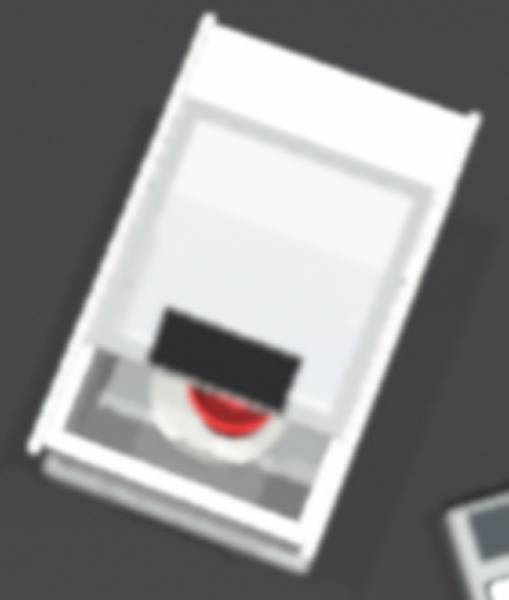

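View pics/c2.png

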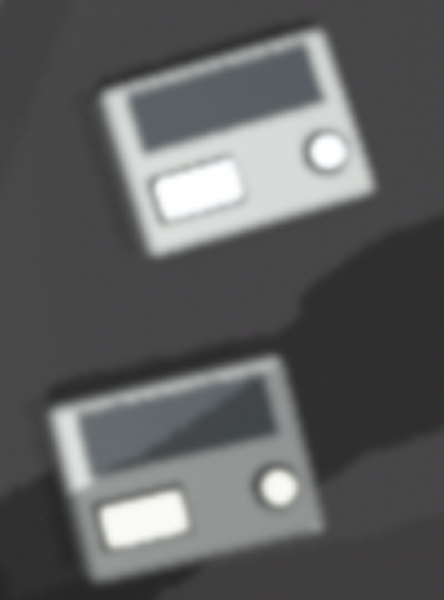

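Both checks agree. The crop shows terminal A with its long key at top-view (369,242) and round key at (398,234). Its footprint measures 110x150 at height 45 mm and its key top is at 54 mm. The balance measures 330 mm long with yaw of about -19.9°, and the ledge top is at about 212-219. Next I compute the moves.

```bash
cat >> h.py <<'E'
from scipy.spatial.transform import Rotation as Ro
def rel(p,yaw,start=None):
    s=ctrl.read_state(); R=Ro.from_euler('xyz',s["tool_rot"]); 
    T=Ro.from_euler('xyz',[np.pi,0,np.radians(yaw)])
    return np.round(R.inv().apply(np.array(p)-s["eef_pos"]),1),np.round((R.inv()*T).as_rotvec(degrees=True),2)
YB=-19.9; XB=np.array([np.cos(np.radians(YB)),np.sin(np.radians(YB))])
E
python3 - <<'E'
from h import *
import pickle
d=pickle.load(open("top0.pkl","rb"));P=cloud(d);Z=P[...,2]
L=P[160:195,262:312].reshape(-1,3);L=L[(L[:,2]>203)&(L[:,2]<230)]
O=np.array([627.2,-41.9])-60*XB
q=(L[:,:2]-O)@np.array([[XB[0],-XB[1]],[XB[1],XB[0]]])
for h in range(203,224,3):
    m=(L[:,2]>=h)&(L[:,2]<h+3)
    if m.any(): print(h,m.sum(),q[m,0].min().round(1),np.median(q[m,0]).round(1),q[m,0].max().round(1),q[m,1].min().round(),q[m,1].max().round())
print("O",O)
f=O+XB*q[L[:,2]>215][:,0].max(); print("face",f)
print(rel([*(O+XB*62),290],YB))
E
```

```text
203 94 -21.3 -11.2 -3.3 -50.0 49.0
206 85 -16.1 -6.1 0.8 -49.0 49.0
209 94 -10.3 -1.4 9.1 -50.0 48.0
212 90 -3.5 3.7 17.5 -49.0 47.0
215 101 -0.4 8.7 17.4 -50.0 49.0
218 77 5.8 13.4 16.6 -50.0 48.0
221 12 8.6 14.1 16.0 -49.0 45.0
O [570.78271238 -21.47722699]
face [587.18451899 -27.41459809]
(array([ 597.2, -447.3,  -58.7]), array([-1.000e-01,  3.000e-02,  3.473e+01]))
```

```bash
python3 -m jog '0 0 -50 0 0 0 -1; 40 -30 -59 0 0 4 -1; 80 -60 -59 0 0 8 -1; 120 -90 -59 0 0 12 -1; 160 -120 -59 0 0 16 -1; 200 -150 -59 0 0 20 -1; 240 -180 -59 0 0 24 -1; 280 -210 -59 0 0 28 -1'; python3 - <<'E'
from h import *
O=np.array([570.8,-21.5]);print(rel([*(O+XB*62),290],YB),ctrl.read_state()["qpos"].round(2))
E
```

```text
clock: 1.1
eef_pos: [384.0, -352.2, 290.1]
tool_rot: [-3.141, 0.0, -0.232]
force: [1.3, -0.2, 0.6]
width: 0.0
(array([ 1.672e+02, -3.577e+02,  1.000e-01]), array([-0.01,  0.02,  6.59])) [ 0.6   0.38  0.12  1.8  -0.05  0.97 -1.06]
```

```bash
python3 -m jog '20 -45 0 0 0 1 -1; 42 -90 0 0 0 2 -1; 63 -135 0 0 0 3 -1; 84 -180 0 0 0 4 -1; 105 -225 0 0 0 5 -1; 126 -270 0 0 0 6 -1; 147 -315 0 0 0 6.6 -1; 167 -357 0 0 0 6.6 -1'; python3 - <<'E'
from h import *
O=np.array([570.8,-21.5]);print(rel([*(O+XB*62),206],YB),ctrl.read_state()["qpos"].round(2))
d=get("top");save(d,"pics/t1.png");d=get("side");save(d,"pics/s1.png")
E
```

```text
clock: 2.1
eef_pos: [627.9, -42.5, 289.9]
tool_rot: [3.141, 0.001, -0.345]
force: [-0.3, -1.0, 0.2]
width: 0.2
(array([ 1.2, -0.3, 83.9]), array([0.01, 0.04, 0.15])) [-0.02  0.54  0.08  1.5  -0.05  1.1  -1.85]
```

View pics/s1.png

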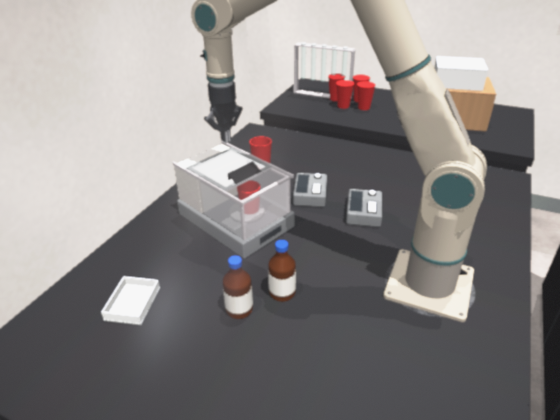

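The side view shows the shut fingers (tip at about (228,140)) above the pane behind the ledge (243,172), with nothing disturbed. I descend next.

```bash
python3 -m jog '0 0 30 0 0 0 -1; 0 0 55 0 0 0 -1; 0 0 72 0 0 0 -1; 0 0 79 0 0 0 -1; 0 0 83 0 0 0 -1; 0 0 83 0 0 0 -1'; python3 - <<'E'
from h import *
d=get("side");save(d,"pics/s2.png");im=d["image"][:,:,::-1]
cv2.imwrite("pics/s2c.png",cv2.resize(im[80:240,160:300],(525,600),interpolation=cv2.INTER_CUBIC))
E
```

```text
clock: 2.95
eef_pos: [627.6, -44.2, 207.8]
tool_rot: [-3.141, -0.001, -0.345]
force: [0.3, 0.0, 0.1]
width: -0.0
```

View pics/s2c.png

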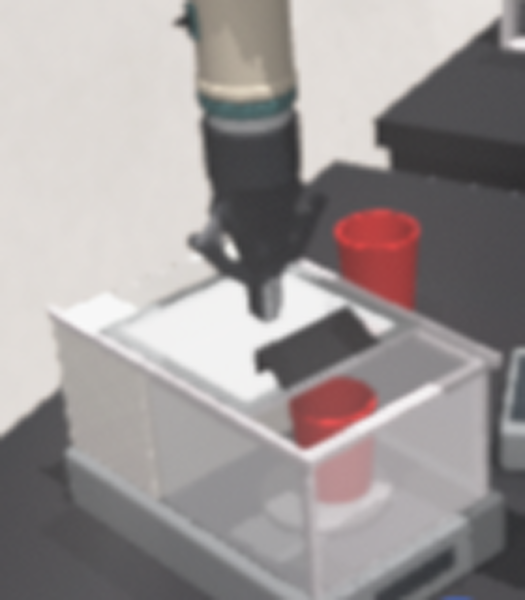

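The fingertips stand just above the pane, behind the ledge's upright face, with no contact force. I push along tool -x.

```bash
python3 -m jog '-10 0 0 0 0 0 -1; -20 0 0 0 0 0 -1; -28 0 0 0 0 0 -1; -34 0 0 0 0 0 -1; -40 0 0 0 0 0 -1; -46 0 0 0 0 0 -1; -52 0 0 0 0 0 -1; -58 0 0 0 0 0 -1'
```

```text
clock: 4.0
eef_pos: [572.7, -24.3, 207.6]
tool_rot: [-3.141, -0.001, -0.345]
force: [1.4, -0.8, 0.7]
width: 0.1
```

```bash
python3 -m jog '-6 0 0 0 0 0 -1; -12 0 0 0 0 0 -1; -18 0 0 0 0 0 -1; -24 0 0 0 0 0 -1; -30 0 0 0 0 0 -1; -34 0 0 0 0 0 -1; -36 0 0 0 0 0 -1; -36 0 0 0 0 0 -1'; python3 - <<'E'
from h import *
O=np.array([570.8,-21.5]);s=ctrl.read_state();print((s["eef_pos"][:2]-O)@XB,s["force"])
d=get("side");save(d,"pics/s3.png");im=d["image"][:,:,::-1]
cv2.imwrite("pics/s3c.png",cv2.resize(im[80:240,160:300],(525,600),interpolation=cv2.INTER_CUBIC))
E
```

```text
clock: 5.0
eef_pos: [538.2, -12.3, 207.1]
tool_rot: [3.141, 0.001, -0.345]
force: [2.1, -0.2, 1.0]
width: 0.1
-33.7677814942649 [ 2.06394808 -0.24714031  1.03401993]
```

View pics/s3c.png

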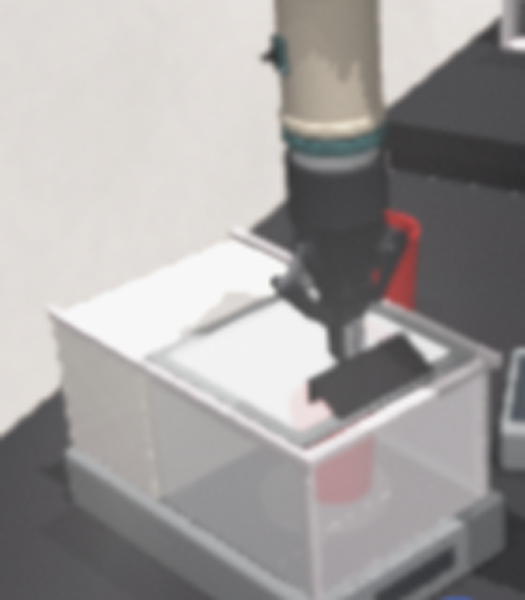

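The pane is following and is nearly shut, with about 10 mm left. I continue slowly to the stop.

```bash
python3 -m jog '-2 0 0 0 0 0 -1; -4 0 0 0 0 0 -1; -6 0 0 0 0 0 -1; -8 0 0 0 0 0 -1; -8 0 0 0 0 0 -1'
```

```text
clock: 5.68
eef_pos: [530.7, -9.7, 207.2]
tool_rot: [3.141, 0.001, -0.345]
force: [0.7, -0.3, -0.9]
width: 0.3
```

```bash
python3 -m jog '-1 0 0 0 0 0 -1; -2 0 0 0 0 0 -1; -2 0 0 0 0 0 -1'
```

```text
clock: 6.05
eef_pos: [529.3, -9.1, 207.4]
tool_rot: [3.141, 0.0, -0.345]
force: [1.5, -0.9, -1.1]
width: -0.1
```

```bash
python3 -m jog '-1 0 0 0 0 0 -1; -2 0 0 0 0 0 -1; -2 0 0 0 0 0 -1'
```

```text
clock: 6.42
eef_pos: [528.5, -8.8, 207.4]
tool_rot: [-3.141, -0.002, -0.345]
force: [3.2, -3.1, -2.9]
width: 0.0
```

```bash
python3 -m jog '-1 0 0 0 0 0 -1; -2 0 0 0 0 0 -1; -2 0 0 0 0 0 -1'
```

```text
clock: 6.8
eef_pos: [528.5, -8.7, 207.6]
tool_rot: [-3.141, -0.006, -0.346]
force: [8.8, -3.4, -7.0]
width: 0.1
```

```bash
python3 -m jog '-1 0 0 0 0 0 -1; -2 0 0 0 0 0 -1; -2 0 0 0 0 0 -1'
```

```text
clock: 7.18
eef_pos: [528.4, -8.7, 207.7]
tool_rot: [-3.14, -0.01, -0.346]
force: [11.4, -5.6, -10.9]
width: -0.0
```

The pane is at the rigid stop. The TCP stalls at balance x = -44 mm (expected -55+11) while the force climbs to 12 N. I back off before lifting.

```bash
python3 -m jog '5 0 0 0 0 0 -1; 15 0 0 0 0 0 -1; 25 0 0 0 0 0 -1; 25 0 -20 0 0 0 -1; 25 0 -60 0 0 0 -1; 25 0 -80 0 0 0 -1; 25 0 -80 0 0 0 -1'; python3 - <<'E'
from h import *
d=get("side");im=d["image"][:,:,::-1]
cv2.imwrite("pics/s4c.png",cv2.resize(im[80:240,160:300],(525,600),interpolation=cv2.INTER_CUBIC))
print(ctrl.read_state()["force"],rel([427,-257,120],17.3),rel([427,-257,120],-19.9))
E
```

```text
clock: 8.05
eef_pos: [548.4, -15.3, 288.7]
tool_rot: [-3.14, -0.003, -0.345]
force: [-0.2, 0.5, -1.0]
width: -0.0
[-0.0789618   0.27407067 -0.33235216] (array([-31.6, 268.3, 167.2]), array([-2.000e-02, -2.000e-02, -3.707e+01])) (array([-31.6, 268.3, 167.2]), array([-0.02, -0.02,  0.13]))
```

View pics/s4c.png

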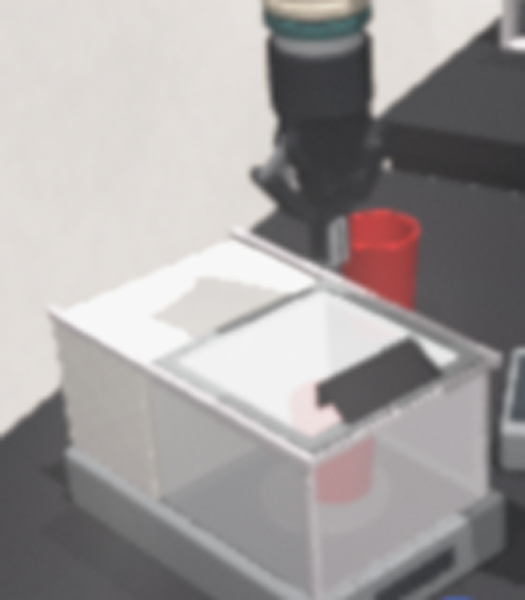

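The pane is fully forward, its front border at the chamber's front wall and the cup undisturbed. I move above the tare key.

```bash
python3 -m jog '-4 38 0 0 0 -5 -1; -8 76 0 0 0 -10 -1; -12 114 0 0 0 -15 -1; -16 152 0 0 0 -20 -1; -20 190 0 0 0 -26 -1; -24 228 0 0 0 -32 -1; -31 268 0 0 0 -37 -1; -31 268 0 0 0 -37 -1'; python3 - <<'E'
from h import *
print(ctrl.read_state()["force"],rel([427,-257,70],17.3))
E
```

```text
clock: 9.1
eef_pos: [424.6, -260.0, 285.9]
tool_rot: [-3.14, 0.003, 0.294]
force: [-0.3, 0.2, -0.2]
width: -0.3
[-0.26988678  0.22043864 -0.24444139] (array([  3.9,  -1.9, 215.9]), array([-0.07,  0.19, -0.43]))
```

```bash
python3 -m jog '1 0 40 0 0 0 -1; 1 0 85 0 0 0 -1; 1 0 130 0 0 0 -1; 1 0 165 0 0 0 -1; 1 0 190 0 0 0 -1; 1 0 200 0 0 0 -1; 1 0 204 0 0 0 -1; 1 0 204 0 0 0 -1'; python3 - <<'E'
from h import *
print(ctrl.read_state()["force"],rel([427,-257,49],17.3))
d=get("side");im=d["image"][:,:,::-1]
cv2.imwrite("pics/s5c.png",cv2.resize(im[120:240,270:400],(650,600),interpolation=cv2.INTER_CUBIC))
d=get("top");im=d["image"][:,:,::-1]
cv2.imwrite("pics/t5c.png",cv2.resize(im[170:290,310:440],(650,600),interpolation=cv2.INTER_CUBIC))
E
```

```text
clock: 10.1
eef_pos: [428.8, -256.7, 83.7]
tool_rot: [3.141, -0.001, 0.301]
force: [0.2, 0.2, -0.4]
width: -0.1
[ 0.2313953   0.24416939 -0.447494  ] (array([-1.9, -0.3, 34.7]), array([ 0.02, -0.04, -0.06]))
```

View pics/s5c.png

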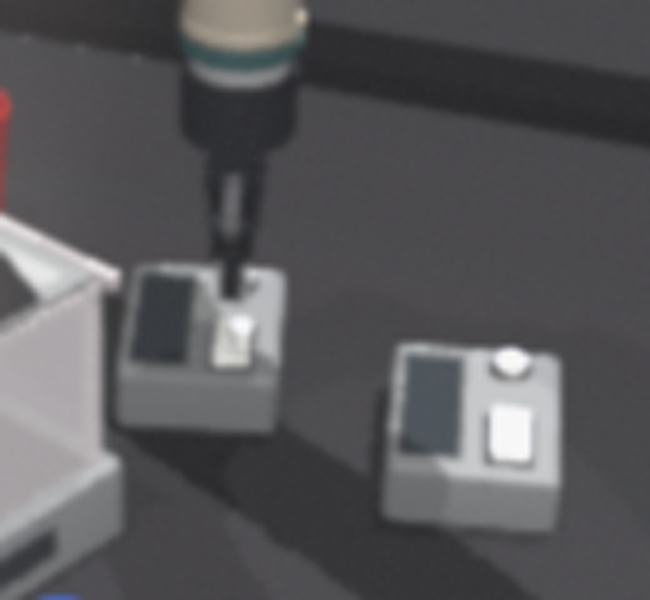

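View pics/t5c.png

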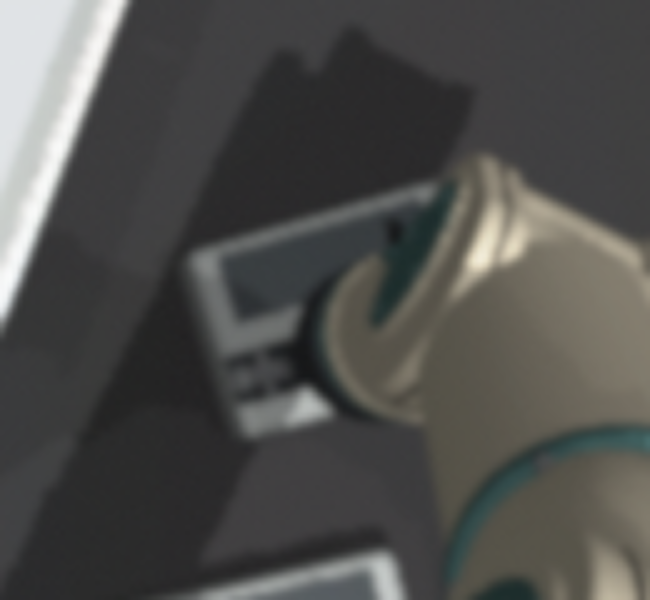

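The side crop shows the fingertips above the tare key, well clear of the round key. The tip is at about z 84. I press slowly.

```bash
python3 -m jog '-1.5 0 8 0 0 0 -1; -1.5 0 16 0 0 0 -1; -1.5 0 23 0 0 0 -1; -1.5 0 27 0 0 0 -1; -1.5 0 27 0 0 0 -1'
```

```text
clock: 10.82
eef_pos: [426.8, -257.1, 55.9]
tool_rot: [-3.141, 0.001, 0.301]
force: [0.2, -0.2, -0.6]
width: -0.1
```

```bash
python3 -m jog '0 0 1.5 0 0 0 -1; 0 0 3 0 0 0 -1; 0 0 4 0 0 0 -1; 0 0 4 0 0 0 -1'
```

```text
clock: 11.32
eef_pos: [427.1, -257.4, 52.4]
tool_rot: [3.141, -0.0, 0.301]
force: [-0.3, -0.3, 0.8]
width: -0.0
```

```bash
python3 -m jog '0 0 1 0 0 0 -1; 0 0 2 0 0 0 -1; 0 0 3 0 0 0 -1; 0 0 3 0 0 0 -1'
```

```text
clock: 11.82
eef_pos: [427.1, -257.4, 49.4]
tool_rot: [3.141, -0.0, 0.301]
force: [-0.1, -0.4, 3.6]
width: 0.0
```

```bash
python3 -m jog '0 0 1 0 0 0 -1; 0 0 2 0 0 0 -1; 0 0 2 0 0 0 -1'
```

```text
clock: 12.2
eef_pos: [427.2, -257.4, 48.9]
tool_rot: [3.141, -0.001, 0.301]
force: [-2.6, 1.5, 20.6]
width: -0.4
```

```bash
python3 -m jog '0 0 1 0 0 0 -1; 0 0 1.5 0 0 0 -1; 0 0 1.5 0 0 0 -1'
```

```text
clock: 12.58
eef_pos: [427.2, -257.4, 48.8]
tool_rot: [3.14, -0.001, 0.301]
force: [-4.6, 3.9, 35.2]
width: -0.2
```

The key is fully down: the TCP stops hard at z 48.9 with 20-35 N, against a spring of 4 N. I release and lift clear.

```bash
python3 -m jog '0 0 -4 0 0 0 -1; 0 0 -8 0 0 0 -1; 0 0 -20 0 0 0 -1; 0 0 -50 0 0 0 -1; 0 0 -100 0 0 0 -1; 0 0 -150 0 0 0 -1; 0 0 -200 0 0 0 -1; 0 0 -230 0 0 0 -1'; python3 -m jog '-20 40 0 0 0 0 -1; -40 80 0 0 0 0 -1; -60 120 0 0 0 0 -1; -80 160 0 0 0 0 -1; -95 200 0 0 0 0 -1; -95 220 0 0 0 0 -1; -95 220 0 0 0 0 -1'; python3 - <<'E'
from h import *
import pickle
for n in("top","side"):
    d=get(n);save(d,f"pics/{n}9.png")
    if n=="top":
        P=cloud(d);d0=pickle.load(open("top0.pkl","rb"));P0=cloud(d0)
        L=P[160:215,240:320].reshape(-1,3);L=L[(L[:,2]>203)&(L[:,2]<230)]
        O=np.array([570.8,-21.5]);q=(L[:,:2]-O)@XB;print(len(q),q[L[:,2]>215].max(),q.min())
        for (u,v) in[(369,242),(398,234)]: print(P[v,u].round(1),P0[v,u].round(1))
        cv2.imwrite("pics/diff.png",cv2.absdiff(d["image"],d0["image"]))
print(ctrl.read_state()["force"],ctrl.read_state()["clock"])
E
```

```text
clock: 13.58
eef_pos: [427.3, -257.4, 278.6]
tool_rot: [3.14, -0.002, 0.301]
force: [0.1, 0.1, 0.5]
width: 0.0
clock: 14.45
eef_pos: [400.7, -496.4, 275.2]
tool_rot: [-3.141, 0.001, 0.299]
force: [0.2, 0.3, -0.4]
width: -0.2
531 -55.134326495281044 -89.52880466868369
[ 426.5 -256.7   55.8] [ 426.6 -257.    54.4]
[ 451.2 -338.7   49.7] [ 450.9 -337.3   54.3]
[-1.40599321 -0.00178508 -0.15207349] 14.55
```

View pics/top9.png

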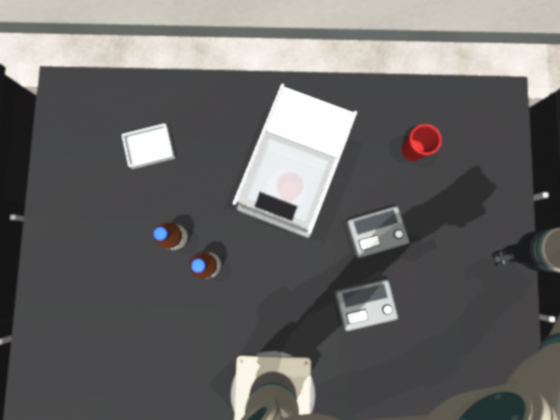

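View pics/side9.png

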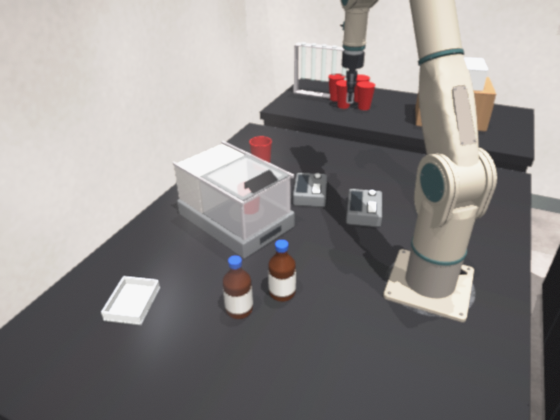

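The pane's face is at -55.1 mm (shut), and everything else is where it was. The single-pixel power-key height differs by 4.6 mm, so I check it over a patch before handing in.

```bash
python3 - <<'E'
from h import *
import pickle
P=cloud(get("top"));P0=cloud(pickle.load(open("top0.pkl","rb")))
for n,(u,v) in dict(tare=(369,242),power=(398,234),termtop=(385,244)).items():
    for Q in(P0,P): w=Q[v-2:v+3,u-2:u+3,2]; print(n,w.mean().round(2),w.std().round(2),np.median(w).round(2))
E
```

```text
tare 52.92 2.19 53.38
tare 52.96 1.69 52.86
power 54.01 1.78 54.05
power 53.9 1.71 53.95
termtop 45.29 2.24 44.71
termtop 44.7 2.03 44.8
```

It was depth noise: both keys are up, at their starting heights.

```bash
python3 -c "
from cell import ctrl
print(ctrl.finish_job())"
```

```text
the job is handed in; nothing more can be done
None
```

I shut the roof pane first, then pressed the tare key on the farther terminal fully down and let it go. I handed the job in at about 14.6 s; it gives no verdict.

- **Pane:** I pushed the ledge with the shut fingertips until the arm stalled against the stop at about 12 N. The final picture puts the pushing face at x = -55.1 mm of the balance, where shut is -55.
- **Tare key:** The fingers stopped hard at 48.8 mm over the bench with 35 N, so the key reached its stop. Afterwards its top measured the same height as before.
- **Everything else:** The power key is at its starting height. The cup showed through the pane on the pan, and the bottles, spare cup and tray looked unmoved in the last pictures. The arm ended clear of everything.
- **A check that disagreed:** One single-pixel depth reading on the power key came out 4.6 mm low. Averaging a patch of pixels showed 53.9 mm against 54.0 before, so it was camera noise.

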